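# Roll the seat post onto the cutting line and clamp it

### The job

Get the longer of the two seat posts ready for sawing: without gripping or lifting it, push it with the fingertips so that it rolls across the cutting board and comes to rest lying along the scribed line. Then press the handle of the toggle clamp fully down, so that its rubber saddle holds the post on the line. Leave the shorter post, the tape measure and the spoke key where they are.

Things in the scene. Friction and masses are not known exactly. Their poses are not given: they have to be found in the camera images.
- board: Plywood cutting board fixed to the bench, place and yaw vary. Origin at bench level (z = 0) under the middle of the scribed line; own y axis along the line, x across it. Plywood 15 mm thick, x from -140 to +140 mm, y from -85 to +205 mm; a lip 10 mm wide, 6 mm high along both edges x = +-140 mm. Line at x = 0, y = -85 to +100 mm. A steel toggle clamp is bolted on at x = 0, y = 120 to 197 mm
- line_mid (a point): Middle of the scribed line, on the upper face of the board, 15 mm above the bench
- long_post: The longer seat post: straight aluminium tube, 200 mm long, 27 mm in diameter, about 0.16 kg, lying on the board 68 to 98 mm to either side of the line, within 0.06 rad of parallel to it. Origin at its centre, 28.5 mm above the bench; own y axis along the tube, so x and z turn as it rolls. Smooth; rolls freely; after a slow push (50 mm/s) it coasts only a few mm
- short_post: The shorter seat post, which stays where it is: the same tube, 130 mm long, lying on the other side of the line; same frame as the longer one
- clamp_handle (a joint): Handle of the toggle clamp: 0 = fully open (handle points up and out to the board's +y, 1.07 rad above level), 1.07 = fully pressed down (level, at its stop, just past dead centre). Stays where it is left; pressing it takes less than 12 N. The arm follows it: nearly upright when open, its end 115 mm above the bench; level over the line when closed
- clamp_axis (a point): Axis of the clamp handle, at board x = 0, y = 177 mm, 53 mm above the bench; it runs parallel to the board's x axis. The handle's round black grip, 17 mm thick, reaches from 22 to 94 mm from this axis; when level its upper side is 9.5 mm above the axis
- grip_end (a point): Point on the upper side of the clamp handle's black grip, 80 mm from the handle's axis, 14 mm short of its end
- clamp_pad: Black rubber saddle, a wide V 26 mm wide and 20 mm long, under the end of the clamp's arm; origin near the top of the V. Open, it stands at board y = 105 to 120 mm; closed, it presses (sprung, about 8 N) on the post at board y = 75 to 95 mm. It holds the post where it lies rather than centring it
- tape_measure: Pocket tape measure, 75 x 31 x 60 mm, standing on the board beside the clamp at about board x = 85 mm, y = 155 mm. Origin under its centre. Bystander
- spoke_key: Round spoke key, 34 x 43 x 9 mm, lying on the board beside the clamp at about board x = -90 mm, y = 150 mm. Origin under its centre. Bystander

How it is judged:
By the outcome, as a careful person would: the job done as asked, in the order asked, and still so for the second after the job is handed in, with the robot touching nothing.
It also fails if it takes over 58 s, if anything falls off the work surface, if the arm or the gripper's body presses on something with over 40 N, if the wrist force passes 120 N, or if a joint passes its speed limit or range.

### The arm

A 6-joint arm with a two-finger parallel gripper is mounted at the origin on a cart in front of the work surface, level with it; the furniture and walls round the work are solid. World frame = base frame: x ahead of the robot, y to its left, z up, the work surface at z = 0. Lengths are in m, angles in degrees, forces in N, time in s.
With the tool pointing down it reaches from about 0.3 to 0.75 m from the base axis. Payload 8.5 kg.
Tool frame: the origin (TCP) lies at the very end of the fingers, on their centre line; the grasp point (between the pads) lies 19 mm behind it (env.grasp_offset is the distance from the TCP to the grasp point, in m); y points along the fingers, z is the direction in which the jaws open and shut, and the axes are right-handed (so a half turn about y gives the same grasp; the last joint's range is limited). The gripper opens to 85 mm and grips with 20 to 120 N. Pads are 22 mm wide; open, the fingers measure 114 mm over their backs; the gripper's body (76 mm by 85 mm) begins 54 mm behind the grasp point. The pads swing forward as they close: fully open they stand 13 mm farther back than shut.
Start: joints at [55.961, 21.807, 74.336, -0, 83.858, -12.336], TCP at [0.203, 0.511, 0.231] pointing down, gripper open.
Joint ranges: [-178.18, 178.18], [-50.72, 133.34], [12.68, 142.11], [-81.47, 261.47], [9.98, 163.14], [-165.26, 165.26]. Speed limits (degrees/s): [136.94, 136.94, 180, 180, 180, 180].

### API

Orientations are given as a 3x3 rotation matrix whose columns are the frame's x, y, z axes.
In Python, from rig import env gives the robot as it stands. The module is installed in compiled form; this text tells all that it offers.
- The arm moves only by the shell command python3 -m pendant 'ROWS' [FORCE]. ROWS is JSON, a list of rows, each a list of 3 entries, a list of its own where there are three numbers: the shift along the world's x, y, z as a fraction of full scale, then the turn about the world's z as a fraction of full scale, then the opening, from 0 (shut) to 1 (fully open). A call has 1 to 12 rows; each row shifts and turns the commanded pose from where the row before left it; what a row does not reach is not made up. Full scale, the value 1, is 30 mm for a shift and 5 degrees for a turn. A row lasts 1/12 s, in which the tool goes at most 41.7 mm and 7.16 degrees, less where a joint would pass 70% of its speed; a pose out of reach is approached as far as the arm can. A call with a number of a shift or a turn outside -1 to 1 is refused whole. A call with a gripper value outside its range is refused whole. The fingers move at their own pace and stop on an object; FORCE is the grip in N (left out, the last holds). Time passes only in rows, so rows that do not move let the fingers close. It gives the time, the measured TCP pose, the force and the opening at its end, in the units of the state.
- env.observe(): the state, without advancing time (a new reading comes with each control period).
- env.get_image(name): name is "scene" or "top" or "wrist"; returns (picture, depth): 480x640x3 uint8, red, green, blue; 480x640 float32, m along the optical axis (not along the pixel's ray), 0 where there is no reading.
- env.camera_model(name): a dict with "camera_matrix" (3x3 intrinsics, pixels), "dist_coeffs" ([k1, k2, p1, p2, k3] as OpenCV has them; the pictures are not rectified), "R" (3x3) and "t" (3): a world point X has camera coordinates R X + t; the wrist camera has in their place "tool_from_camera" (4x4, takes a point from camera to tool coordinates, whose origin is the TCP and whose axes are the tool frame's). Camera axes: x right, y down, z forward; pixel columns grow to the right and rows downward; lengths in m; the calibration is good to about 2 mm. A picture is of the moment at which its call begins: read the wrist's pose just before it. camera_model takes no time and is no camera call.
- env.close_job(): hands the job in, once; it reports no verdict.
The state is a dict: "time_s": time; "q": joint angles; "qvel": joint speeds; "joint_efforts": joint torques, N m; "position": TCP position; "tool_rot": TCP orientation; "ft_force": force on the tool from outside, world axes, zero at the start; "wrist_torque": the same for the moment, N m; "grip_width": finger opening in m.
Only numpy, scipy, OpenCV 4.12 (cv2) and the standard library are available. Lean on these libraries where they do the work, as an engineer would, in place of code of your own. Each camera call takes 0.05 s, during which the arm holds its last target.

## Working session

There is one attempt and no reset: what is moved stays moved. The work goes in short steps, Python scripts to look and compute and a shell command to move; the robot and the scene stay as the last step left them, time stands still between calls to the robot, and variables do not carry over. Pictures are saved under pics/ and viewed, and the job is handed in when it is done.

```bash
mkdir -p pics; ls; python3 - <<'E'
from rig import env
import cv2
s=env.observe();print(s)
for n in ["scene","top","wrist"]:
    p,d=env.get_image(n);cv2.imwrite(f"pics/a_{n}.png",p[:,:,::-1])
    import numpy as np; np.save(f"a_{n}_d.npy",d)
    print(n,env.camera_model(n))
E
```

```text
pics
{'time_s': 0.0, 'q': array([ 5.59582626e+01,  2.18426598e+01,  7.43860101e+01, -9.12414411e-05,
        8.38572901e+01, -1.23339024e+01]), 'qvel': array([ 0.08695925,  0.0059451 ,  0.04366704,  0.00967808, -0.02292342,
       -0.10179352]), 'joint_efforts': array([ 2.57444197e-03, -4.48478043e+01, -2.31269377e+01, -1.09608200e-04,
        4.85742203e-03, -7.91092162e-06]), 'position': array([0.20324745, 0.51075067, 0.23068873]), 'tool_rot': array([[ 9.29081931e-01, -8.38543040e-04,  3.69873036e-01],
       [-3.69873849e-01, -1.24406821e-03,  9.29081153e-01],
       [-3.18927248e-04, -9.99998875e-01, -1.46599644e-03]]), 'ft_force': array([-0.00881799, -0.06043349,  0.71276782]), 'wrist_torque': array([ 0.0023538 , -0.0012559 , -0.01272673]), 'grip_width': 0.08527463655216841}
scene {'camera_matrix': array([[545.93094199,   0.        , 326.52974972],
       [  0.        , 545.93094199, 234.87339426],
       [  0.        ,   0.        ,   1.        ]]), 'dist_coeffs': array([-0.05456104,  0.        ,  0.        ,  0.        ,  0.        ]), 'R': array([[ 0.65286497, -0.75742385,  0
[... 554 characters left out ...]
669, -0.98416852]]), 't': array([0.04229797, 0.56207993, 0.86515873])}
wrist {'camera_matrix': array([[334.05166267,   0.        , 313.71823999],
       [  0.        , 334.05166267, 236.94152193],
       [  0.        ,   0.        ,   1.        ]]), 'dist_coeffs': array([-0.04634425,  0.        ,  0.        ,  0.        ,  0.        ]), 'tool_from_camera': array([[-1.40544905e-03,  9.60312678e-01,  2.78922185e-01,
        -7.09954137e-02],
       [ 1.21603342e-03, -2.78920613e-01,  9.60313393e-01,
        -1.42646784e-01],
       [ 9.99998273e-01,  1.68885025e-03, -7.75763601e-04,
        -1.00726733e-03],
       [ 0.00000000e+00,  0.00000000e+00,  0.00000000e+00,
         1.00000000e+00]])}
```

View pics/a_scene.png

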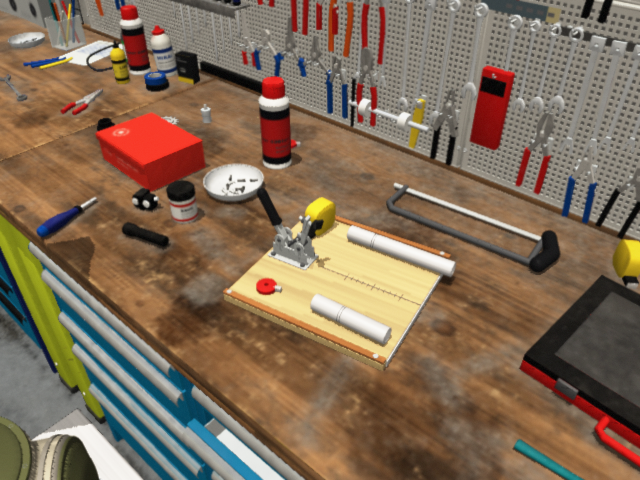

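View pics/a_top.png

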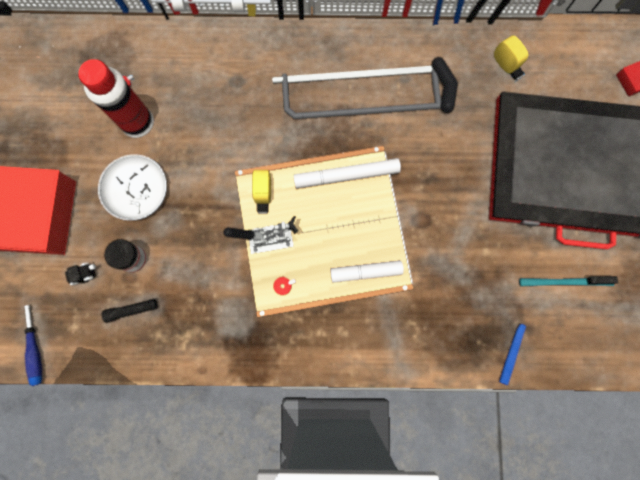

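View pics/a_wrist.png

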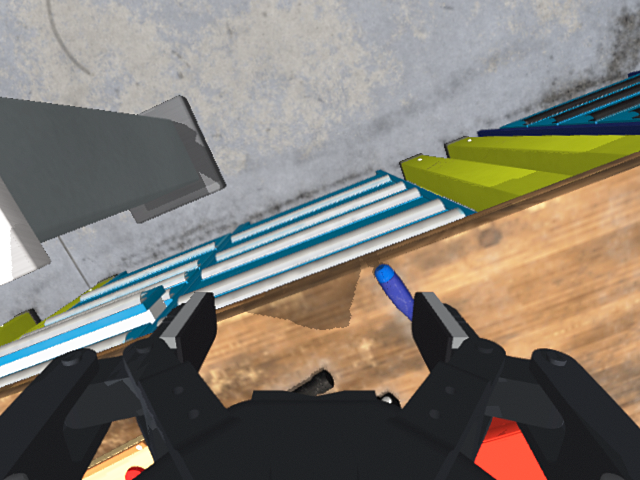

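The top view shows the long post at (295-400, 160-187) and the short one at (330-403, 262-282). The clamp is at about (270, 235) with its handle to the left, at board +y, and the scribed line runs right to about (393, 217). I'll measure these next.

```bash
cat > h.py <<'E'
import numpy as np,cv2
from rig import env
def ray(name,px,pose=None):
    m=env.camera_model(name); K=m["camera_matrix"];D=m["dist_coeffs"]
    u=cv2.undistortPoints(np.array(px,float).reshape(-1,1,2),K,D).reshape(-1,2)
    d=np.c_[u,np.ones(len(u))]
    if name=="wrist":
        T=m["tool_from_camera"]; R=pose["tool_rot"]@T[:3,:3]; c=pose["tool_rot"]@T[:3,3]+pose["position"]
    else:
        R=m["R"].T; c=-R@m["t"]
    return c,d@R.T
def onplane(name,px,z,pose=None):
    c,d=ray(name,px,pose); return c+d*((z-c[2])/d[:,2])[:,None]
def proj(name,X):
    m=env.camera_model(name)
    return cv2.projectPoints(np.array(X,float).reshape(-1,1,3),cv2.Rodrigues(m["R"])[0],m["t"],m["camera_matrix"],m["dist_coeffs"])[0].reshape(-1,2)
def tri(p1,p2):
    c1,d1=ray("top",[p1]);c2,d2=ray("scene",[p2]);d1=d1[0];d2=d2[0]
    A=np.c_[d1,-d2];s=np.linalg.lstsq(A,c2-c1,rcond=None)[0]
    a=c1+s[0]*d1;b=c2+s[1]*d2
    return (a+b)/2,np.linalg.norm(a-b)
E
python3 - <<'E'
import cv2
p=cv2.imread("pics/a_top.png");cv2.imwrite("pics/a_topz.png",cv2.resize(p[140:325,220:420],None,fx=4,fy=3.2,interpolation=cv2.INTER_CUBIC)[:600,:800])
p=cv2.imread("pics/a_scene.png");cv2.imwrite("pics/a_scz.png",cv2.resize(p[180:370,215:465],None,fx=3.2,fy=3.1,interpolation=cv2.INTER_CUBIC)[:600,:800])
E
python3 - <<'E'
# white post masks and line
import cv2,numpy as np
from h import *
p=cv2.imread("pics/a_top.png");hsv=cv2.cvtColor(p,cv2.COLOR_BGR2HSV)
m=((hsv[...,1]<45)&(hsv[...,2]>150)).astype(np.uint8)
m[:140]=0;m[325:]=0;m[:,:285]=0;m[:,420:]=0
n,l,st,ce=cv2.connectedComponentsWithStats(m)
for i in range(1,n):
    if st[i,4]>200:
        r=cv2.minAreaRect(np.argwhere(l==i)[:,::-1].astype(np.float32));print(st[i],r);print(cv2.boxPoints(r)); print(onplane("top",cv2.boxPoints(r),0.0285))
# board mask (yellowish) corners
b=((hsv[...,0]>10)&(hsv[...,0]<32)&(hsv[...,1]>50)&(hsv[...,2]>185)).astype(np.uint8)
b=cv2.morphologyEx(b,cv2.MORPH_OPEN,np.ones((3,3)))
n,l,st,ce=cv2.connectedComponentsWithStats(b);i=1+np.argmax(st[1:,4]);print(st[i])
r=cv2.minAreaRect(np.argwhere(l==i)[:,::-1].astype(np.float32));print(r);bp=cv2.boxPoints(r);print(bp);print(onplane("top",bp,0.015))
E
```

```text
[ 293  153  120  130 1720] ((377.6145935058594, 198.203369140625), (159.75668334960938, 86.68292236328125), 39.559669494628906)
[[288.4281   180.74495 ]
 [343.63483  113.915726]
 [466.8011   215.66179 ]
 [411.59436  282.49103 ]]
[[ 0.67473045  0.11453164  0.0285    ]
 [ 0.81000494  0.01088154  0.0285    ]
 [ 0.61123548 -0.21957273  0.0285    ]
 [ 0.4853059  -0.11421516  0.0285    ]]
[ 331  261   73   21 1017] ((366.8729553222656, 270.8992919921875), (14.136974334716797, 72.90093231201172), 83.41805267333984)
[[329.85254 268.05548]
 [402.27295 259.69928]
 [403.89337 273.7431 ]
 [331.47296 282.0993 ]]
[[ 0.50996264  0.034886    0.0285    ]
 [ 0.52696788 -0.09794523  0.0285    ]
 [ 0.50112575 -0.10047128  0.0285    ]
 [ 0.4842853   0.03170926  0.0285    ]]
[  235   146   178   170 18180]
((322.6708679199219, 230.20834350585938), (147.95765686035156, 157.833740234375), 80.3802719116211)
[[232.5012  170.45743]
 [388.1156  144.08212]
 [412.8405  289.95926]
 [257.22614 316.33456]]
[[ 0.69787246  0.22330255  0.015     ]
 [ 0.754912   -0.07630532  0.015     ]
 [ 0.47282186 -0.11863775  0.015     ]
 [ 0.42149997  0.16638774  0.015     ]]
```

View pics/a_topz.png

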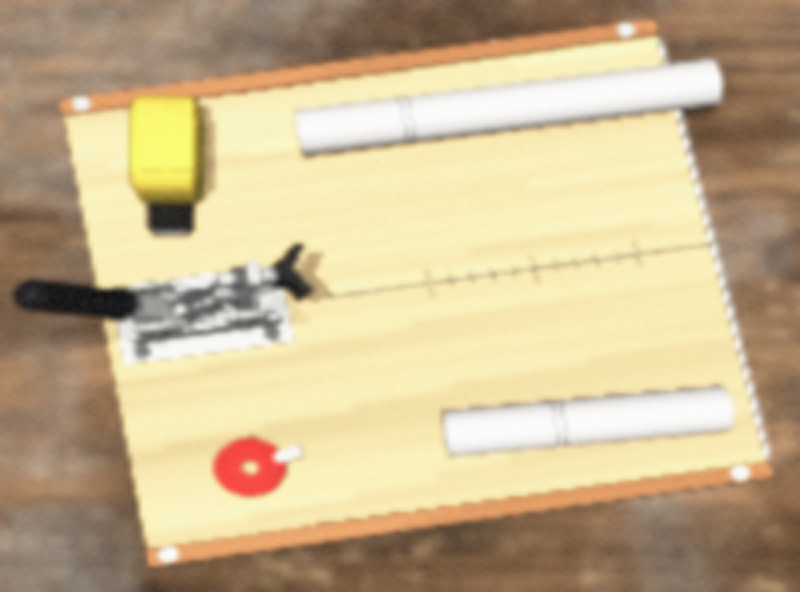

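View pics/a_scz.png

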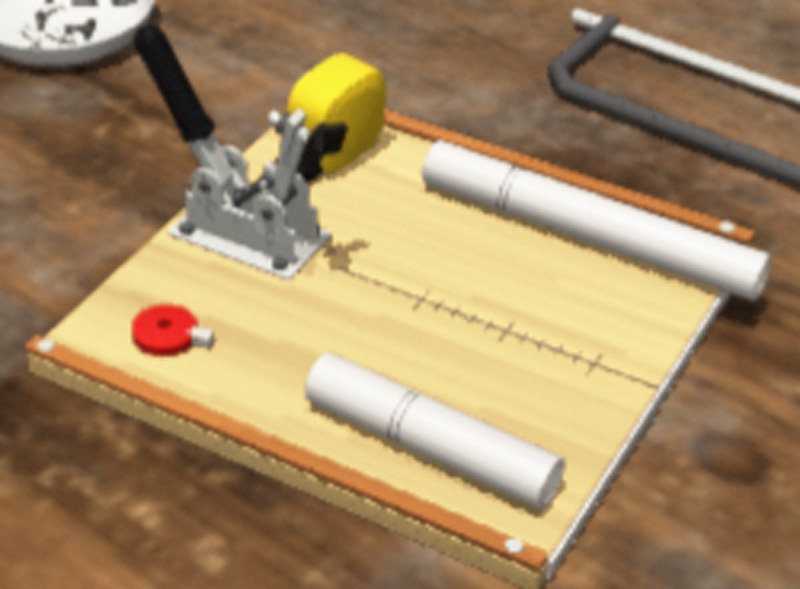

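The zoomed views put the long post on the far side (board +x), overhanging the board's -y edge slightly. In zoom pixels its ends are near (300,135) and (718,82). The line runs from (330,297) to (715,243). Next I'll convert these to world coordinates.

```bash
python3 - <<'E'
from h import *
np.set_printoptions(precision=4,suppress=True)
T=lambda a:np.array(a,float)/[4,3.2]+[220,140]-[.375,.34]
S=lambda a:np.array(a,float)/[3.2,3.1]+[215,180]-[.34,.34]
print("cam",-env.camera_model("top")["R"].T@env.camera_model("top")["t"],-env.camera_model("scene")["R"].T@env.camera_model("scene")["t"])
cor=onplane("top",T([[60,102],[657,22],[772,465],[148,565]]),0.021);print("corners top",cor)
print("edges",[np.linalg.norm(cor[i]-cor[(i+1)%4]) for i in range(4)])
cs=onplane("scene",S([[383,112],[753,233],[545,560],[30,340]]),0.021);print("corners scene",cs)
l=onplane("top",T([[330,297],[715,243]]),0.015);ls=onplane("scene",S([[347,270],[658,386]]),0.015);print("line",l,ls)
tk=onplane("top",T([[430,283],[535,268],[638,252]]),.015);tks=onplane("scene",S([[422,300],[508,332],[595,364]]),.015);print("ticks",tk,tks)
print("post",onplane("top",T([[300,135],[718,82]]),.0285),onplane("scene",S([[432,168],[758,275]]),.0285))
print("short",onplane("top",T([[447,432],[730,408]]),.0285),onplane("scene",S([[315,380],[553,482]]),.0285))
# board frame from corner edges
yv=((cor[0]-cor[1])+(cor[3]-cor[2]))[:2];yv/=np.linalg.norm(yv);print("yaw y from corners",np.degrees(np.arctan2(-yv[0],yv[1])))
d=(tk[0]-tk[2])[:2];print(np.degrees(np.arctan2(-d[0],d[1])));d=(l[0]-l[1])[:2];print(np.degrees(np.arctan2(-d[0],d[1])))
d=(ls[0]-ls[1])[:2];print(np.degrees(np.arctan2(-d[0],d[1])))
E
```

```text
cam [0.3993 0.0501 0.9509] [ 0.0373 -0.381   0.638 ]
corners top [[ 0.6939  0.2181  0.021 ]
 [ 0.7476 -0.0673  0.021 ]
 [ 0.4815 -0.1173  0.021 ]
 [ 0.4215  0.1667  0.021 ]]
edges [np.float64(0.29033383559885856), np.float64(0.2707669893933366), np.float64(0.2903393651959347), np.float64(0.27712011243567497)]
corners scene [[ 0.7015  0.1643  0.021 ]
 [ 0.7468 -0.066   0.021 ]
 [ 0.4787 -0.1181  0.021 ]
 [ 0.4243  0.1669  0.021 ]]
line [[ 0.5782  0.0874  0.015 ]
 [ 0.6129 -0.0941  0.015 ]] [[ 0.5791  0.0866  0.015 ]
 [ 0.6132 -0.0911  0.015 ]]
ticks [[ 0.5872  0.0405  0.015 ]
 [ 0.5968 -0.009   0.015 ]
 [ 0.607  -0.0577  0.015 ]] [[ 0.5866  0.0403  0.015 ]
 [ 0.5962 -0.0096  0.015 ]
 [ 0.6058 -0.0578  0.015 ]]
post [[ 0.6727  0.1028  0.0285]
 [ 0.7077 -0.0949  0.0285]] [[ 0.6686  0.1001  0.0285]
 [ 0.7084 -0.0905  0.0285]]
short [[ 0.4979  0.032   0.0285]
 [ 0.5132 -0.0974  0.0285]] [[ 0.4928  0.0325  0.0285]
 [ 0.5141 -0.0962  0.0285]]
yaw y from corners 11.284745097361686
11.439088921436108
10.819757476683035
10.865354096491435
```

The line middle (centre tick) is at about (0.5965, -0.009) and the board yaw is about 11.1°. The post centre sits at about board x = 94 mm, y = -5 mm, with its length measuring 200.8 mm against the given 200. All of this agrees with the given sizes. Before moving, I'll check how far forward the fingertips reach when open.

```bash
python3 - <<'E'
from h import *
np.set_printoptions(precision=4,suppress=True)
d=np.load("a_wrist_d.npy");m=env.camera_model("wrist")
v,u=np.nonzero((d>0.03)&(d<0.2))
x=cv2.undistortPoints(np.c_[u,v].astype(float).reshape(-1,1,2),m["camera_matrix"],m["dist_coeffs"]).reshape(-1,2)
P=np.c_[x,np.ones(len(x))]*d[v,u][:,None];T=m["tool_from_camera"];P=P@T[:3,:3].T+T[:3,3]
for s in(-1,1):
    q=P[P[:,2]*s>0]
    i=np.argsort(q[:,1])[-5:];print("max y",q[i])
    f=q[(q[:,1]>-0.04)];print(f.min(0),f.max(0))
    for y in np.arange(-.09,0.0,.01):
        g=q[abs(q[:,1]-y)<.005]
        if len(g):print(round(y,3),g.min(0),g.max(0))
E
```

```text
max y [[-0.0023 -0.0134 -0.0437]
 [ 0.0035 -0.0133 -0.0438]
 [-0.0056 -0.0132 -0.0439]
 [-0.0065 -0.0131 -0.0438]
 [ 0.0037 -0.0122 -0.0441]]
[-0.0119 -0.04   -0.0577] [ 0.0118 -0.0122 -0.0431]
-0.09 [-0.0208 -0.095  -0.0731] [ 0.0075 -0.085  -0.0001]
-0.08 [-0.0185 -0.085  -0.074 ] [ 0.0124 -0.075  -0.    ]
-0.07 [-0.0179 -0.075  -0.0761] [ 0.0128 -0.065  -0.0002]
-0.06 [-0.0147 -0.065  -0.0756] [ 0.0125 -0.055  -0.0386]
-0.05 [-0.0125 -0.055  -0.0618] [ 0.0025 -0.045  -0.0427]
-0.04 [-0.0121 -0.045  -0.0577] [ 0.0118 -0.035  -0.0431]
-0.03 [-0.0118 -0.035  -0.0575] [ 0.0118 -0.025  -0.0432]
-0.02 [-0.0117 -0.025  -0.0574] [ 0.0112 -0.015  -0.0433]
-0.01 [-0.0089 -0.015  -0.0443] [ 0.0094 -0.0122 -0.0434]
max y [[-0.0019 -0.0131  0.0419]
 [-0.0061 -0.013   0.042 ]
 [ 0.0026 -0.0129  0.0424]
 [ 0.0043 -0.0126  0.0422]
 [-0.0021 -0.0126  0.042 ]]
[-0.0122 -0.04    0.0409] [ 0.0113 -0.0126  0.0559]
-0.09 [-0.0209 -0.095   0.    ] [ 0.007  -0.085   0.0716]
-0.08 [-0.0186 -0.085   0.    ] [ 0.0132 -0.075   0.0725]
-0.07 [-0.0181 -0.075   0.0001] [ 0.0128 -0.065   0.0734]
-0.06 [-0.0146 -0.065   0.036 ] [ 0.0122 -0.055   0.0734]
-0.05 [-0.0129 -0.055   0.0411] [ 0.0022 -0.045   0.0616]
-0.04 [-0.0121 -0.045   0.0409] [ 0.0111 -0.035   0.0555]
-0.03 [-0.0122 -0.035   0.0409] [ 0.0111 -0.025   0.0553]
-0.02 [-0.0119 -0.025   0.0409] [ 0.0113 -0.015   0.0559]
-0.01 [-0.0092 -0.015   0.0416] [ 0.0105 -0.0126  0.0424]
```

Open fingertips stand 13 mm behind the TCP, at ±42-57 mm along the jaw axis, and are ±12 mm wide. Pushing with open jaws parallel to the post therefore gives two well-spaced contacts, with TCP z about 11 mm putting the tips at about 24 mm. Now I'll move over there at height, turning +32.8° in total.

```bash
python3 -m pendant '[[[0.9,-0.9,0],0.4,1],[[0.95,-0.95,0],0.4,1],[[0.95,-0.95,0],0.4,1],[[0.95,-0.95,0],0.4,1],[[0.95,-0.95,0],0.4,1],[[0.95,-0.95,0],0.4,1],[[0.95,-0.95,0],0.4,1],[[0.95,-0.95,0],0.4,1],[[0.95,-0.95,0],0.4,1],[[0.95,-0.95,0],0.4,1],[[0.95,-0.95,0],0.4,1],[[0.95,-0.95,0],0.4,1]]'
```

```text
time_s: 1.15
position: [0.5449, 0.1687, 0.2311]
tool_rot: [[0.999, -0.0, -0.042], [0.042, 0.0, 0.999], [-0.0, -1.0, 0.0]]
ft_force: [1.0, 0.9, -0.7]
grip_width: 0.085
```

```bash
python3 -m pendant '[[[0.95,-0.9,-0.2],0.29,1],[[0.95,-0.9,-0.2],0.29,1],[[0.95,-0.9,-0.2],0.29,1],[[0.95,-0.9,-0.2],0.29,1],[[0.95,-0.9,-0.2],0.29,1],[[0.95,-0.7,-0.2],0.31,1],[[0.2,0,-0.5],0,1],[[0,0,-0.5],0,1],[[0,0,0],0,1]]'
python3 - <<'E'
from h import *
s=env.observe();print(s["position"],s["tool_rot"].round(4),s["q"])
p,d=env.get_image("wrist");cv2.imwrite("pics/b_wrist.png",p[:,:,::-1])
p,d=env.get_image("top");cv2.imwrite("pics/b_top.png",p[:,:,::-1])
E
```

```text
time_s: 1.9
position: [0.7199, 0.0143, 0.1607]
tool_rot: [[0.981, -0.007, -0.192], [0.192, 0.001, 0.981], [-0.007, -1.0, 0.003]]
ft_force: [-0.4, -0.1, -1.7]
grip_width: 0.0852
[0.71987128 0.01426627 0.16072985] [[ 0.9814 -0.0072 -0.1917]
 [ 0.1917  0.0011  0.9814]
 [-0.0068 -1.      0.0025]] [-8.25905255e+00  4.25036106e+01  4.82894737e+01  6.02638217e-03
  8.96228371e+01 -1.09312852e+02]
```

View pics/b_wrist.png

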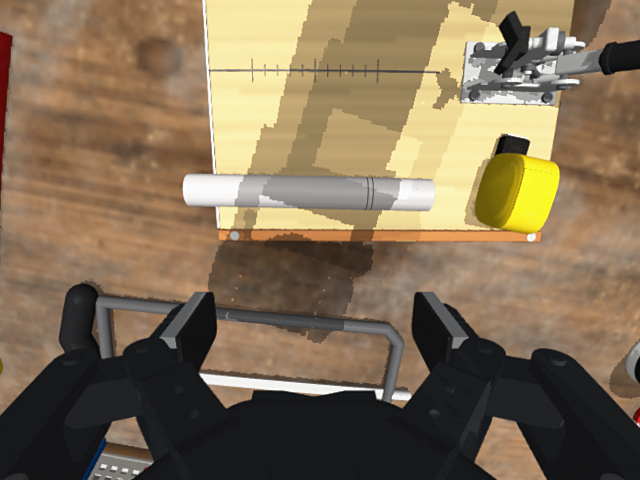

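View pics/b_top.png

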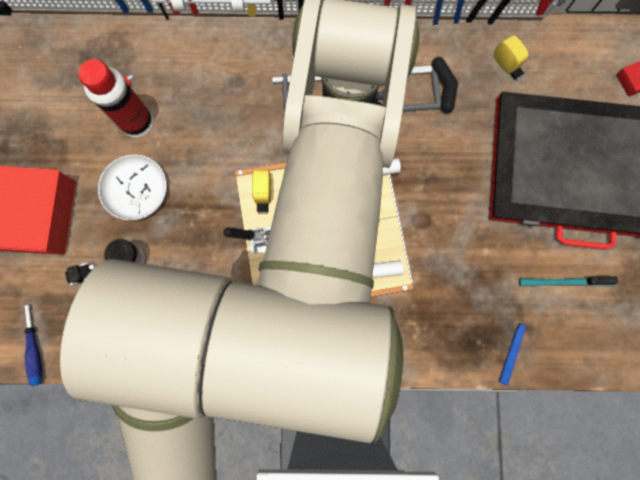

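The wrist view shows the long post from (184,190) to (434,195), the line from (210,70) to (440,72) with its centre tick at about (316,69), the lip at row 236, and the fingers beyond the lip. I'll measure the post and line from this view.

```bash
cat > meas.py <<'E'
from h import *
np.set_printoptions(precision=4,suppress=True)
import sys
def B(P,o=np.array([.5965,-.009]),a=np.radians(11.1)):
    r=P[:,:2]-o;return np.c_[r@[np.cos(a),np.sin(a)],r@[-np.sin(a),np.cos(a)]]*1000
E
python3 - <<'E'
from meas import *
s=env.observe();print(s["position"])
p=cv2.imread("pics/b_wrist.png");cv2.imwrite("pics/b_wz.png",cv2.resize(p[40:250,170:450],None,fx=2.8,fy=2.8,interpolation=cv2.INTER_CUBIC))
l=onplane("wrist",[[210,70],[316,69],[440,72]],.015,s);print("line",l,B(l))
for e in ([[184,174],[184,206]],[[434,180],[434,211]]):
    q=onplane("wrist",e,.0285,s);print("post",q,B(q))
q=onplane("wrist",[[235,236],[531,237]],.021,s);print("lip screws",q,B(q))
E
```

```text
[0.7205 0.0148 0.165 ]
line [[ 0.6119 -0.0931  0.015 ]
 [ 0.5951 -0.009   0.015 ]
 [ 0.577   0.09    0.015 ]] [[ -1.0457 -85.4991]
 [ -1.3372   0.2439]
 [ -0.1069 100.8812]]
post [[ 0.6972 -0.1007  0.0285]
 [ 0.7242 -0.0982  0.0285]] [[  81.1441 -109.406 ]
 [ 108.1711 -112.1515]]
post [[0.6617 0.1047 0.0285]
 [0.687  0.1123 0.0285]] [[ 85.8152  98.9875]
 [112.1807 101.565 ]]
lip screws [[ 0.7446 -0.0531  0.021 ]
 [ 0.6934  0.2105  0.021 ]] [[136.8765 -71.8211]
 [137.3464 196.7274]]
```

View pics/b_wz.png

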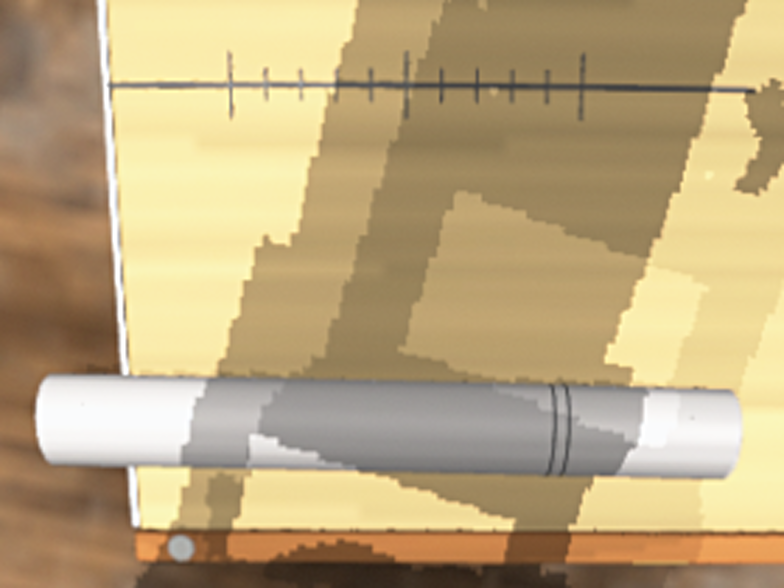

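The line reads at board x ≈ -1 and the post centre at x ≈ 96, y ≈ -5, so it agrees with the top view within about 2 mm. I'll descend behind the post at board x ≈ 130, with the tips just above the lip.

```bash
python3 -m pendant '[[[0.13,-0.2,-0.7],0,1],[[0,0,-1],0,1],[[0,0,-1],0,1],[[0,0,-1],0,1],[[0,0,-0.8],0,1],[[0,0,-0.4],0,1],[[0,0,0],0,1],[[0,0,0],0,1],[[0,0,0],0,1]]'
python3 - <<'E'
from meas import *
s=env.observe();print(s["position"],s["ft_force"])
p,d=env.get_image("wrist");cv2.imwrite("pics/c_wrist.png",p[:,:,::-1])
E
```

```text
time_s: 2.75
position: [0.726, 0.0085, 0.021]
tool_rot: [[0.981, 0.004, -0.193], [0.193, -0.001, 0.981], [0.004, -1.0, -0.001]]
ft_force: [0.1, 0.8, -0.6]
grip_width: 0.0855
[0.726  0.0085 0.021 ] [ 0.1464  0.8326 -0.5719]
```

View pics/c_wrist.png

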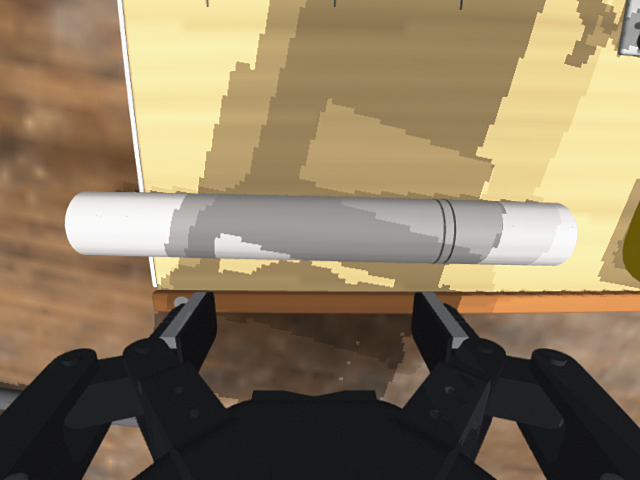

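The wrist view shows both fingers at (195,310) and (435,310), beyond the post and over the lip, with a clear gap to the post. I'll drop the last 10 mm and start a slow push along board -x.

```bash
python3 -m pendant '[[[0,0,-0.2],0,1],[[0,0,-0.13],0,1],[[-0.12,-0.024,0],0,1],[[-0.14,-0.027,0],0,1],[[-0.14,-0.027,0],0,1],[[-0.14,-0.027,0],0,1],[[-0.14,-0.027,0],0,1],[[-0.14,-0.027,0],0,1],[[-0.14,-0.027,0],0,1],[[-0.14,-0.027,0],0,1],[[-0.14,-0.027,0],0,1],[[-0.14,-0.027,0],0,1]]'
python3 - <<'E'
from meas import *
s=env.observe();print(s["position"],s["ft_force"])
p,d=env.get_image("wrist");cv2.imwrite("pics/d_wrist.png",p[:,:,::-1])
print(B(s["position"][None]+0))
E
```

```text
time_s: 3.8
position: [0.683, 0.0004, 0.0084]
tool_rot: [[0.981, -0.0, -0.192], [0.192, -0.0, 0.981], [-0.0, -1.0, -0.0]]
ft_force: [0.2, -0.8, 0.3]
grip_width: 0.0856
[0.683  0.0004 0.0084] [ 0.2448 -0.8409  0.2947]
[[86.6428 -7.4398]]
```

View pics/d_wrist.png

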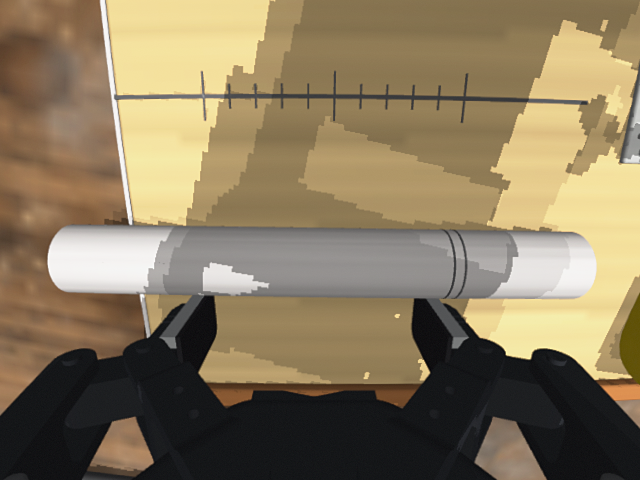

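Both fingers are in contact and the post now lies almost parallel to the line. I'll measure the remaining distance and any residual yaw.

```bash
cat > pm.py <<'E'
from meas import *
# post silhouette edge lines in wrist image (grey/white low saturation), line pixels as dark row minima
def run(f,s,cols_post,rows_post,cols_line,rows_line):
    p=cv2.imread(f);hsv=cv2.cvtColor(p,cv2.COLOR_BGR2HSV)
    def edge(c):
        m=(hsv[rows_post[0]:rows_post[1],c,1]<40)&(hsv[rows_post[0]:rows_post[1],c,2]>90)
        i=np.nonzero(m)[0]; return (i[0]+rows_post[0]-.5,i[-1]+rows_post[0]+.5) if len(i)>5 else None
    up=[];lo=[]
    for c in range(*cols_post,3):
        e=edge(c)
        if e: up.append((c,e[0]));lo.append((c,e[1]))
    L=[]
    g=p.sum(2).astype(float)
    for c in range(*cols_line,2):
        col=g[rows_line[0]:rows_line[1],c];b=np.median(col);w=np.clip(b-col-60,0,None)
        if w.sum()>0 and (w>0).sum()<5:L.append((c,rows_line[0]+(w*np.arange(len(w))).sum()/w.sum()))
    def fit(a):
        a=np.array(a);k=np.polyfit(a[:,0],a[:,1],1)
        for _ in range(4):
            r=abs(a[:,1]-np.polyval(k,a[:,0]));a2=a[r<max(1.0,np.median(r)*2)];k=np.polyfit(a2[:,0],a2[:,1],1)
        return k,len(a2)
    out={}
    for n,a in(("up",up),("lo",lo),("line",L)):
        k,nn=fit(a);out[n]=k;print(n,k,nn)
    c=np.array([cols_post[0],cols_post[1]],float)
    # axis: tangent planes -> use rays' tangency to cylinder in the board x-z section
    Lw=onplane("wrist",[[x,np.polyval(out["line"],x)] for x in cols_line],.015,s)
    d=Lw[1]-Lw[0];d[2]=0;d/=np.linalg.norm(d); n=np.array([d[1],-d[0],0])  # n ~ +board x
    if d[1]<0:d=-d;n=-n
    res=[]
    for x in c:
        th=[]
        for e in("up","lo"):
            C,D=ray("wrist",[[x,np.polyval(out[e],x)]],s);D=D[0]
            th.append((C,D))
        a=[np.arctan2(D@n,-D[2]) for C,D in th]
        C=th[0][0];phi=sum(a)/2;h=C[2]-.0285
        X=C[:2]@n[:2]+h*np.tan(phi)-Lw[0][:2]@n[:2]
        half=abs(a[0]-a[1])/2;dist=h/np.cos(phi)
        D=(th[0][1]/-th[0][1][2]+th[1][1]/-th[1][1][2])/2
        yy=(C+D*h)[:2]@d[:2]-np.array([.5955,-.009])@d[:2]
        res.append((X*1000,yy*1000));print("col",x,"axis offset from line mm %.2f at y %.1f; radius check mm %.2f"%(X*1000,yy*1000,1000*dist*np.sin(half)))
    print("line yaw",np.degrees(np.arctan2(-d[0],d[1])),"rel yaw deg",np.degrees(np.arctan2(res[0][0]-res[1][0],res[1][1]-res[0][1])))
E
python3 - <<'E'
from pm import *
s=env.observe()
run("pics/d_wrist.png",s,(80,560),(200,320),(130,560),(80,118))
E
```

```text
up [  0.0146 223.0916] 156
lo [  0.0118 292.365 ] 143
line [ 0.0185 89.737 ] 28
col 80.0 axis offset from line mm 63.45 at y -101.1; radius check mm 13.69
col 560.0 axis offset from line mm 63.53 at y 91.7; radius check mm 13.53
line yaw 10.396943778091543 rel yaw deg -0.022481141124054964
```

```bash
python3 - <<'E'
import re
t=open('pm.py').read()
a=t.index("    for c in range(*cols_line,2):");b=t.index("    def fit(a):")
t=t[:a]+'''    bh=cv2.morphologyEx(cv2.cvtColor(p,cv2.COLOR_BGR2GRAY),cv2.MORPH_BLACKHAT,np.ones((9,1),np.uint8)).astype(float)
    for c in range(*cols_line,2):
        col=bh[rows_line[0]:rows_line[1],c];i=int(col.argmax())
        if col[i]>12 and 1<i<len(col)-2:
            w=col[i-1:i+2];L.append((c,rows_line[0]+i-1+(w*np.arange(3)).sum()/w.sum()))
'''+t[b:]
open('pm.py','w').write(t)
E
python3 - <<'E'
from pm import *
s=env.observe()
run("pics/d_wrist.png",s,(80,560),(200,320),(130,570),(90,110))
E
```

```text
up [  0.0146 223.0916] 156
lo [  0.0118 292.365 ] 143
line [ 0.0151 91.1833] 183
col 80.0 axis offset from line mm 63.01 at y -101.4; radius check mm 13.69
col 560.0 axis offset from line mm 63.81 at y 91.4; radius check mm 13.53
line yaw 10.61460675922124 rel yaw deg -0.23758344516899396
```

```bash
sed -i 's/p=cv2.imread(f);hsv/p=cv2.imread(f);mm=env.camera_model("wrist");p=cv2.undistort(p,mm["camera_matrix"],mm["dist_coeffs"]);hsv/' pm.py
sed -i 's/^from meas import \*/from meas import *\ndef ray(name,px,pose):\n    m=env.camera_model(name);T=m["tool_from_camera"];u=np.c_[np.array(px,float),np.ones(len(px))]@np.linalg.inv(m["camera_matrix"]).T\n    R=pose["tool_rot"]; return R@T[:3,3]+pose["position"],u@(R@T[:3,:3]).T\ndef onplane(name,px,z,pose):\n    c,d=ray(name,px,pose); return c+d*((z-c[2])\/d[:,2])[:,None]/' pm.py
python3 - <<'E'
from pm import *
s=env.observe()
run("pics/d_wrist.png",s,(80,560),(200,320),(130,570),(86,110))
p=cv2.imread("pics/d_wrist.png");cv2.imwrite("pics/d_z.png",cv2.resize(p[70:130,100:640],None,fx=1.48,fy=4))
E
```

```text
up [  0.0144 223.0779] 155
lo [  0.0128 292.4561] 152
line [ 0.0066 92.3849] 206
col 80.0 axis offset from line mm 61.48 at y -99.2; radius check mm 13.39
col 560.0 axis offset from line mm 62.96 at y 88.4; radius check mm 13.29
line yaw 10.818311734946713 rel yaw deg -0.4516215370131777
```

View pics/d_z.png

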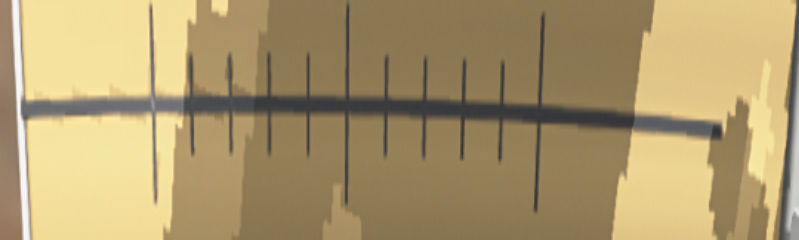

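Corrected for distortion, the post axis is 62.2 mm from the line with -0.45° of relative yaw, and the radius check gives 13.3 mm (13.5 expected). I'll push 45 mm more and slow down at the end.

```bash
python3 -m pendant '[[[-0.14,-0.027,0],-0.02,1],[[-0.14,-0.027,0],-0.02,1],[[-0.14,-0.027,0],0,1],[[-0.14,-0.027,0],0,1],[[-0.14,-0.027,0],0,1],[[-0.14,-0.027,0],0,1],[[-0.14,-0.027,0],0,1],[[-0.14,-0.027,0],0,1],[[-0.12,-0.024,0],0,1],[[-0.1,-0.02,0],0,1],[[-0.06,-0.012,0],0,1],[[-0.03,-0.006,0],0,1]]'
python3 -m pendant '[[[0,0,0],0,1],[[0,0,0],0,1],[[0,0,0],0,1]]'
python3 - <<'E'
from pm import *
s=env.observe();print(s["position"],s["ft_force"])
p,d=env.get_image("wrist");cv2.imwrite("pics/e_wrist.png",p[:,:,::-1])
m=env.camera_model("wrist");cv2.imwrite("pics/e_und.png",cv2.undistort(p[:,:,::-1],m["camera_matrix"],m["dist_coeffs"]))
E
```

```text
time_s: 4.85
position: [0.6402, -0.0079, 0.0085]
tool_rot: [[0.982, -0.0, -0.189], [0.189, -0.0, 0.982], [-0.0, -1.0, -0.0]]
ft_force: [-0.4, -0.3, 0.0]
grip_width: 0.0858
time_s: 5.1
position: [0.6406, -0.0079, 0.0084]
tool_rot: [[0.982, 0.0, -0.189], [0.189, -0.0, 0.982], [0.0, -1.0, -0.0]]
ft_force: [0.0, 0.9, 0.7]
grip_width: 0.0856
[ 0.6406 -0.0079  0.0084] [0.0443 0.9264 0.7022]
```

View pics/e_wrist.png

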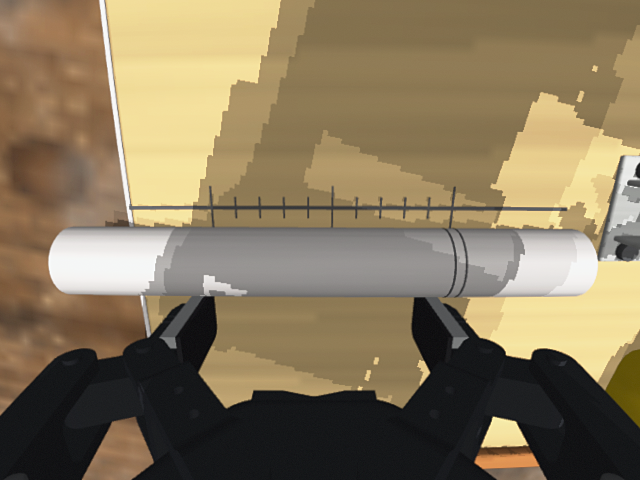

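```bash
python3 - <<'E'
from pm import *
s=env.observe()
run("pics/e_wrist.png",s,(80,560),(222,320),(150,560),(199,216))
print(B(s["position"][None],o=np.array([.5955,-.009]),a=np.radians(10.85)))
E
```

```text
up [  0.0057 225.4774] 156
lo [  0.0046 294.813 ] 153
line [  0.0029 206.1306] 199
col 80.0 axis offset from line mm 18.72 at y -99.5; radius check mm 13.40
col 560.0 axis offset from line mm 19.17 at y 88.1; radius check mm 13.30
line yaw 10.82482099466012 rel yaw deg -0.1371919141614786
[[44.5278 -7.35  ]]
```

The offset is 19.0 mm by the wrist camera, and also 19.0 mm from the TCP position. The relative yaw is -0.14°. I'll make the final slow push, tapering off.

```bash
python3 -m pendant '[[[-0.08,-0.015,0],0,1],[[-0.08,-0.015,0],0,1],[[-0.08,-0.015,0],0,1],[[-0.08,-0.015,0],0,1],[[-0.06,-0.011,0],0,1],[[-0.06,-0.011,0],0,1],[[-0.05,-0.01,0],0,1],[[-0.04,-0.008,0],0,1],[[-0.03,-0.006,0],0,1],[[-0.03,-0.006,0],0,1],[[-0.02,-0.004,0],0,1],[[-0.01,-0.002,0],0,1]]'
python3 -m pendant '[[[0,0,0],0,1],[[0,0,0],0,1],[[0,0,0],0,1],[[0,0,0],0,1]]'
python3 - <<'E'
from pm import *
s=env.observe();print(s["position"],s["ft_force"])
print(B(s["position"][None],o=np.array([.5955,-.009]),a=np.radians(10.85)))
p,d=env.get_image("wrist");cv2.imwrite("pics/f_wrist.png",p[:,:,::-1])
E
```

```text
time_s: 6.15
position: [0.6218, -0.0115, 0.0084]
tool_rot: [[0.982, -0.0, -0.189], [0.189, -0.0, 0.982], [-0.0, -1.0, -0.0]]
ft_force: [0.6, 0.3, -0.3]
grip_width: 0.0856
time_s: 6.48
position: [0.6219, -0.0114, 0.0084]
tool_rot: [[0.982, -0.0, -0.189], [0.189, 0.0, 0.982], [-0.0, -1.0, 0.0]]
ft_force: [0.3, -0.2, -0.3]
grip_width: 0.0854
[ 0.6219 -0.0114  0.0084] [ 0.3412 -0.1619 -0.3111]
[[25.4695 -7.3047]]
```

View pics/f_wrist.png

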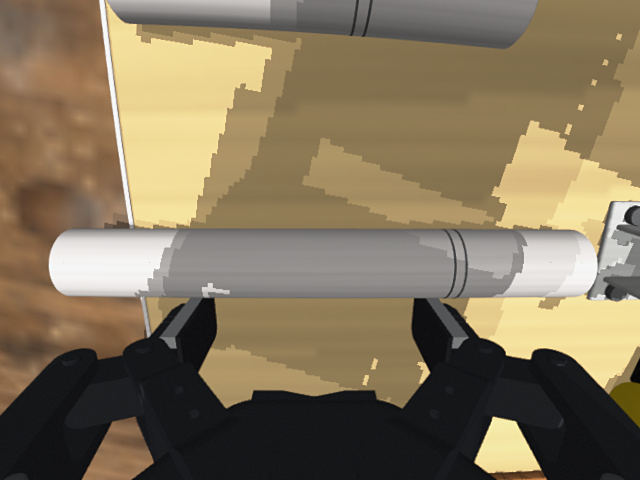

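The post now hides the line and both fingers still touch it evenly. I'll back off 10 mm, raise, and check from above.

```bash
python3 -m pendant '[[[0.1,0.02,0],0,1],[[0.25,0.05,0],0,1],[[0.2,0.04,0.2],0,1],[[0,0,0.8],0,1],[[0,0,1],0,1],[[0,0,1],0,1],[[0,0,1],0,1],[[0,0,1],0,1],[[-0.5,0,1],0,1],[[-0.5,0,0.5],0,1],[[0,0,0],0,1],[[0,0,0],0,1]]'
python3 -m pendant '[[[0,0,0],0,0],[[0,0,0],0,0],[[0,0,0],0,0]]'
python3 - <<'E'
from pm import *
s=env.observe();print(s["position"],s["ft_force"])
p,d=env.get_image("wrist");cv2.imwrite("pics/g_wrist.png",p[:,:,::-1])
p,d=env.get_image("scene");cv2.imwrite("pics/g_scene.png",p[:,:,::-1])
E
```

```text
time_s: 7.53
position: [0.6088, -0.008, 0.2046]
tool_rot: [[0.982, 0.002, -0.189], [0.189, -0.0, 0.982], [0.002, -1.0, -0.001]]
ft_force: [0.6, -1.1, -1.2]
grip_width: 0.0854
time_s: 7.78
position: [0.6085, -0.008, 0.2021]
tool_rot: [[0.982, -0.002, -0.189], [0.189, 0.0, 0.982], [-0.002, -1.0, 0.001]]
ft_force: [-0.0, -0.5, 0.3]
grip_width: 0.0515
[ 0.6085 -0.008   0.2021] [-0.0409 -0.5287  0.2809]
```

View pics/g_wrist.png

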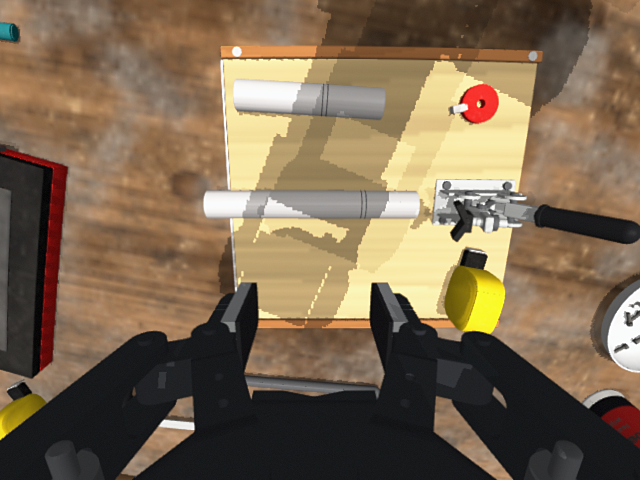

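View pics/g_scene.png

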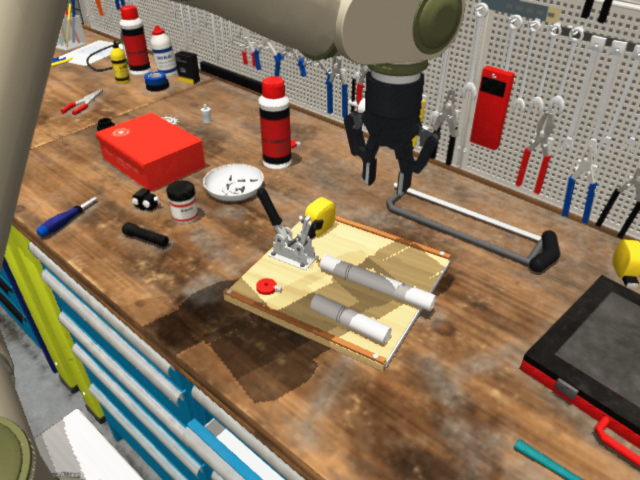

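Wrist view: the post lies from (204,204) to (420,205), with lip screws at (236,51) and (533,56), the clamp plate at (433-525, 178-228), and the grip running from (540,216) to (640,232). I'll check the post against the line and measure the handle.

```bash
python3 - <<'E'
from meas import *
s=env.observe()
o=np.array([.596,-.009]);a=np.radians(10.9)
p=cv2.imread("pics/g_wrist.png");hsv=cv2.cvtColor(p,cv2.COLOR_BGR2HSV)
up=[];lo=[]
for c in range(210,416,3):
    m=(hsv[180:230,c,1]<40)&(hsv[180:230,c,2]>90);i=np.nonzero(m)[0]
    if len(i)>5:up.append((c,i[0]+179.5));lo.append((c,i[-1]+180.5))
up=np.array(up);lo=np.array(lo)
U=B(onplane("wrist",up,.0285,s),o,a);L=B(onplane("wrist",lo,.0285,s),o,a)
ku=np.polyfit(U[:,1],U[:,0],1);kl=np.polyfit(L[:,1],L[:,0],1);print("wrist post edges at y=0",ku,kl,"axis",(ku+kl)/2)
q=onplane("wrist",[[236,51],[533,56]],.021,s);print("near lip screws",B(q,o,a))
q=onplane("wrist",[[220,47],[542,52],[224,60]],.021,s);print("near lip outer",B(q,o,a))
e=onplane("wrist",[[204,204],[420,205]],.0285,s);print("ends",B(e,o,a))
p=cv2.imread("pics/g_scene.png")
cv2.imwrite("pics/g_sz.png",cv2.resize(p[180:370,215:465],None,fx=3.2,fy=3.1,interpolation=cv2.INTER_CUBIC)[:600,:800])
E
```

```text
wrist post edges at y=0 [  0.0047 -13.7105] [-0.0059 12.9211] axis [-0.0006 -0.3947]
near lip screws [[-136.3161  -71.27  ]
 [-135.4513  195.1535]]
near lip outer [[-139.742   -85.3053]
 [-139.0935  203.1187]
 [-129.0567  -82.3712]]
ends [[  -0.4639 -108.2577]
 [   0.2408  100.1706]]
```

View pics/g_sz.png

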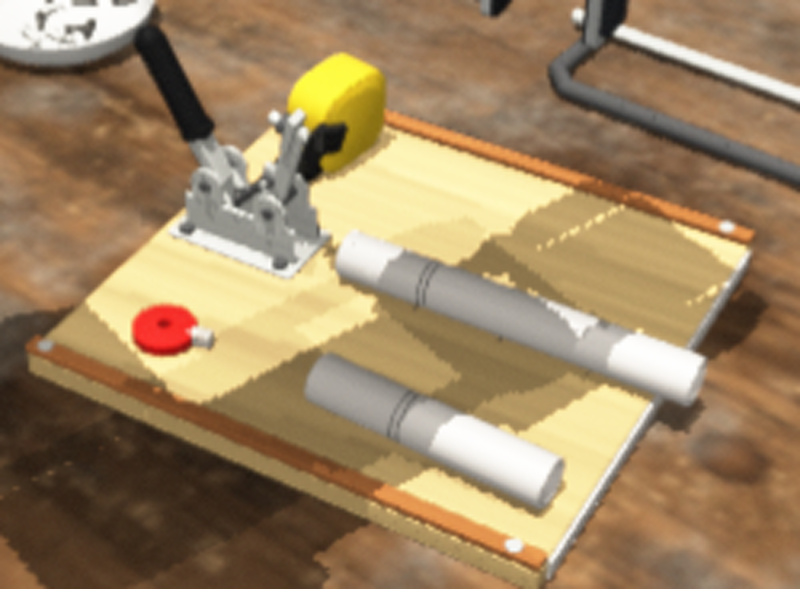

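The post axis is at board x ≈ -0.4 mm, parallel within 0.05°, and spans y ≈ -106 to +98, so the pad zone is covered. The shorter post, tape measure and spoke key haven't moved. Next is the handle: I'll shut the fingers and move above the clamp, staying on the inner side of the handle.

```bash
python3 -m pendant '[[[-0.22,0.86,0],0,0],[[-0.22,0.86,0],0,0],[[-0.22,0.86,0],0,0],[[-0.22,0.86,0],0,0],[[-0.22,0.86,0],0,0],[[-0.22,0.86,0],0,0],[[-0.22,0.86,0],0,0],[[0,0,0],0,0],[[0,0,0],0,0],[[0,0,0],0,0]]'
python3 - <<'E'
from meas import *
o=np.array([.596,-.009]);a=np.radians(10.85)
s=env.observe();print(s["position"],s["ft_force"],s["grip_width"],B(s["position"][None],o,a))
p,d=env.get_image("wrist");cv2.imwrite("pics/h_wrist.png",p[:,:,::-1])
m=env.camera_model("wrist")
v,u=np.nonzero((d>0.03)&(d<0.2))
x=cv2.undistortPoints(np.c_[u,v].astype(float).reshape(-1,1,2),m["camera_matrix"],m["dist_coeffs"]).reshape(-1,2)
P=np.c_[x,np.ones(len(x))]*d[v,u][:,None];T=m["tool_from_camera"];P=P@T[:3,:3].T+T[:3,3]
P=P[abs(P[:,0])<.03]
for y in np.arange(-.06,0.01,.01):
    g=P[abs(P[:,1]-y)<.005]
    if len(g):print(round(y,3),g.min(0),g.max(0))
# handle end: tip check tri from initial images
T_=lambda a:np.array(a,float)/[4,3.2]+[220,140]-[.375,.34]
S_=lambda a:np.array(a,float)/[3.2,3.1]+[215,180]-[.34,.34]
X,e=tri(T_([27,293]),S_([150,38]));print("tip tri",X,e,B(X[None],o,a))
xd=np.array([np.cos(a),np.sin(a),0]);yd=np.array([-np.sin(a),np.cos(a),0])
W=lambda x,y,z:np.r_[o,0]+x*xd+y*yd+np.array([0,0,z])
print("predicted tip centre(86mm)",W(0,.177+.086*np.cos(1.07),.053+.086*np.sin(1.07)))
E
```

```text
time_s: 8.72
position: [0.5624, 0.1721, 0.2031]
tool_rot: [[0.982, -0.0, -0.189], [0.189, -0.0, 0.982], [-0.0, -1.0, -0.0]]
ft_force: [0.0, -0.0, -0.6]
grip_width: 0.0001
[0.5624 0.1721 0.2031] [ 0.0191 -0.005  -0.5672] 6.818427440539752e-05 [[  1.1013 184.224 ]]
-0.06 [-0.0175 -0.065  -0.0462] [ 0.0086 -0.055   0.0445]
-0.05 [-0.0152 -0.055  -0.039 ] [ 0.0111 -0.045   0.037 ]
-0.04 [-0.0149 -0.045  -0.0284] [ 0.0109 -0.035   0.0279]
-0.03 [-0.0127 -0.0349 -0.0144] [-0.007  -0.025   0.0128]
-0.02 [-0.0126 -0.025  -0.0145] [-0.0067 -0.015   0.0127]
-0.01 [-0.0125 -0.015  -0.0145] [-0.0071 -0.0051  0.0128]
0.0 [-0.0121 -0.0049 -0.0074] [-0.0113 -0.003   0.0056]
tip tri [0.5576 0.2079 0.1277] 0.0007111665604823788 [[  3.0644 220.241 ]]
predicted tip centre(86mm) [0.5549 0.2054 0.1284]
```

View pics/h_wrist.png

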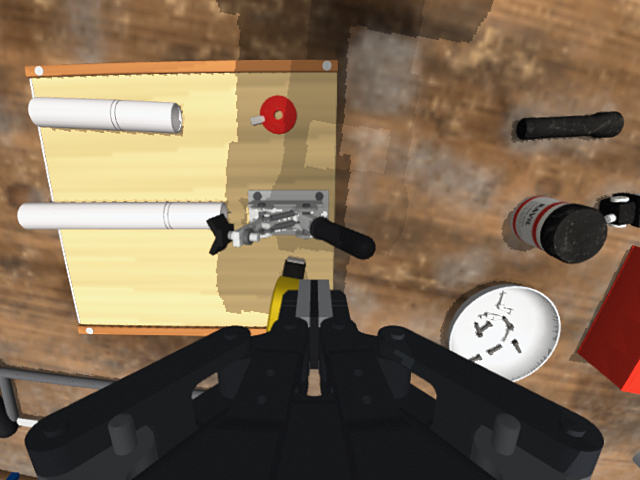

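The closed fingertips are ±13-14 mm in y. Triangulating the handle tip gives board (3, 220) mm at z = 128 mm, against a predicted (0, 218) and 128, so they agree. I'll lower beside the handle and push it along its arc.

```bash
python3 -m pendant '[[[0,0,-0.85],0,0],[[0,0,-0.85],0,0],[[0,0,-0.85],0,0],[[0,0,0],0,0],[[-0.04,0.23,0],0,0],[[-0.038,0.2,-0.117],0,0],[[-0.038,0.2,-0.117],0,0],[[-0.038,0.2,-0.117],0,0],[[0,0,0],0,0]]'
python3 - <<'E'
from meas import *
o=np.array([.596,-.009]);a=np.radians(10.85)
s=env.observe();print(s["position"],s["ft_force"],s["grip_width"],B(s["position"][None],o,a))
p,d=env.get_image("scene");cv2.imwrite("pics/i_scene.png",p[130:330,200:460,::-1].repeat(3,0).repeat(3,1))
p,d=env.get_image("wrist");cv2.imwrite("pics/i_wrist.png",p[:,:,::-1])
E
```

```text
time_s: 9.52
position: [0.5576, 0.1987, 0.1168]
tool_rot: [[0.982, 0.001, -0.19], [0.19, 0.0, 0.982], [0.002, -1.0, 0.0]]
ft_force: [1.2, 0.3, 1.5]
grip_width: 0.0002
[0.5576 0.1987 0.1168] [1.2169 0.3007 1.4546] 0.00016601887851604163 [[  1.3689 211.2242]]
```

View pics/i_scene.png

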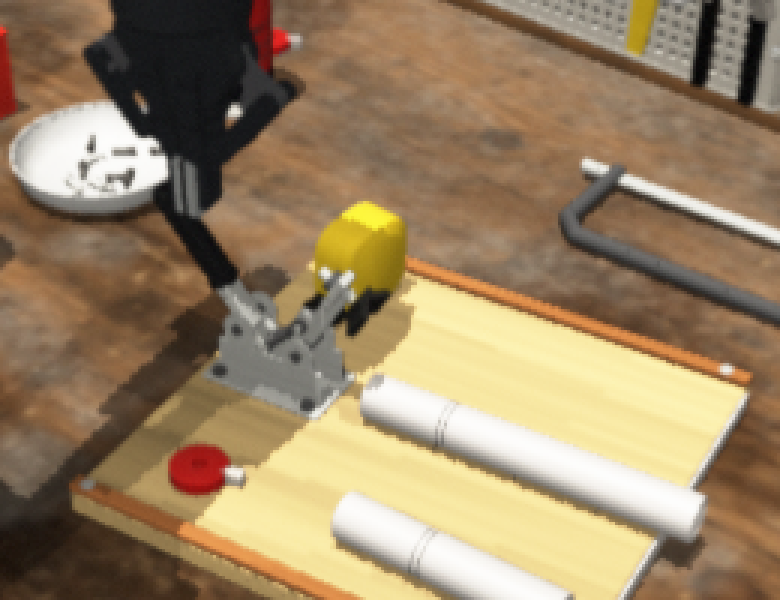

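View pics/i_wrist.png

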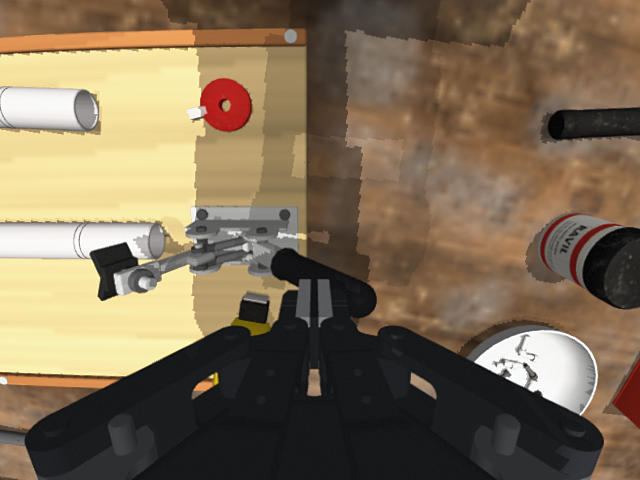

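The handle has started down under the fingertips and the arm is swinging forward. I'll keep following the arc.

```bash
python3 -m pendant '[[[-0.034,0.17,-0.2],0,0],[[-0.034,0.17,-0.2],0,0],[[-0.034,0.17,-0.2],0,0],[[-0.02,0.1,-0.2],0,0],[[-0.02,0.1,-0.2],0,0],[[-0.02,0.1,-0.2],0,0],[[0,0,0],0,0]]'
python3 - <<'E'
from meas import *
o=np.array([.596,-.009]);a=np.radians(10.85)
s=env.observe();print(s["position"],s["ft_force"],s["grip_width"],B(s["position"][None],o,a))
p,d=env.get_image("scene");cv2.imwrite("pics/j_scene.png",p[130:330,200:460,::-1].repeat(3,0).repeat(3,1))
E
```

```text
time_s: 10.2
position: [0.552, 0.2222, 0.0788]
tool_rot: [[0.982, -0.002, -0.19], [0.19, -0.0, 0.982], [-0.002, -1.0, 0.0]]
ft_force: [0.6, 1.0, 0.2]
grip_width: 0.0001
[0.552  0.2222 0.0788] [0.5547 0.9686 0.2151] 0.00011020911274643597 [[  0.2648 235.3424]]
```

View pics/j_scene.png

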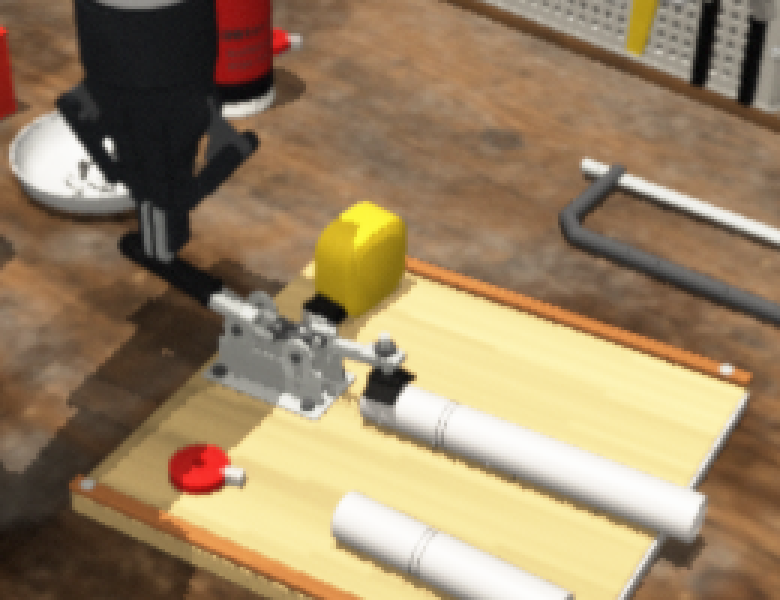

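The saddle is nearly on the post. I'll press the handle down the last 16 mm.

```bash
python3 -m pendant '[[[-0.008,0.04,-0.16],0,0],[[-0.008,0.04,-0.16],0,0],[[-0.008,0.04,-0.13],0,0],[[0,0,-0.1],0,0],[[0,0,0],0,0]]'
python3 -m pendant '[[[0,0,-0.05],0,0],[[0,0,0],0,0]]'
python3 -m pendant '[[[0,0,-0.05],0,0],[[0,0,0],0,0]]'
```

```text
time_s: 10.67
position: [0.5518, 0.2253, 0.0631]
tool_rot: [[0.982, -0.001, -0.189], [0.189, -0.0, 0.982], [-0.001, -1.0, -0.0]]
ft_force: [-0.2, -0.6, 0.3]
grip_width: 0.0003
time_s: 10.83
position: [0.5519, 0.2252, 0.0624]
tool_rot: [[0.982, -0.0, -0.189], [0.189, -0.0, 0.982], [-0.0, -1.0, -0.0]]
ft_force: [-1.7, 1.4, 2.9]
grip_width: 0.0003
time_s: 11.0
position: [0.552, 0.2253, 0.0621]
tool_rot: [[0.982, 0.001, -0.189], [0.189, 0.0, 0.982], [0.001, -1.0, -0.0]]
ft_force: [-3.8, -0.3, 11.6]
grip_width: -0.0001
```

z has stalled at 62.1 mm with the force rising to 11.6 N, which matches the stop at 62.5 mm. One more small press to be sure, then lift clear and check.

```bash
python3 -m pendant '[[[0,0,-0.03],0,0],[[0,0,0],0,0]]'
python3 -m pendant '[[[0,0,0.3],0,0],[[0,0,0.8],0,0],[[0,0,1],0,0],[[0,0,1],0,0],[[0,0,1],0,0],[[-0.8,0.6,0.5],0,0],[[-1,0.6,0],0,0],[[-1,0.6,0],0,0],[[-1,0.6,0],0,0],[[-1,0.6,0],0,0],[[0,0,0],0,0],[[0,0,0],0,0]]'
python3 - <<'E'
from meas import *
s=env.observe();print(s["position"],s["ft_force"])
for n in("scene","top","wrist"):
    p,d=env.get_image(n);cv2.imwrite(f"pics/k_{n}.png",p[:,:,::-1])
p=cv2.imread("pics/k_top.png");cv2.imwrite("pics/k_topz.png",cv2.resize(p[140:325,220:420],None,fx=4,fy=3.2,interpolation=cv2.INTER_CUBIC)[:600,:800])
p=cv2.imread("pics/k_scene.png");cv2.imwrite("pics/k_sz.png",cv2.resize(p[180:370,215:465],None,fx=3.2,fy=3.1,interpolation=cv2.INTER_CUBIC)[:600,:800])
E
```

```text
time_s: 11.17
position: [0.5521, 0.2253, 0.0619]
tool_rot: [[0.982, 0.001, -0.189], [0.189, 0.0, 0.982], [0.001, -1.0, -0.0]]
ft_force: [-6.3, -1.0, 17.4]
grip_width: -0.0001
time_s: 12.17
position: [0.4069, 0.3158, 0.1983]
tool_rot: [[0.982, 0.0, -0.191], [0.191, -0.0, 0.982], [0.0, -1.0, -0.0]]
ft_force: [0.5, -0.3, 0.8]
grip_width: -0.0001
[0.4069 0.3158 0.1983] [ 0.4507 -0.2782  0.7528]
```

View pics/k_topz.png

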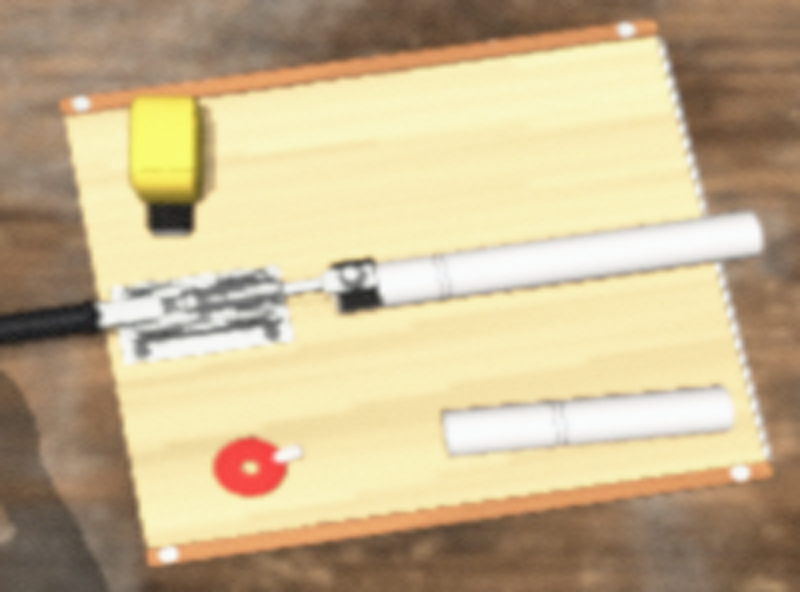

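View pics/k_sz.png

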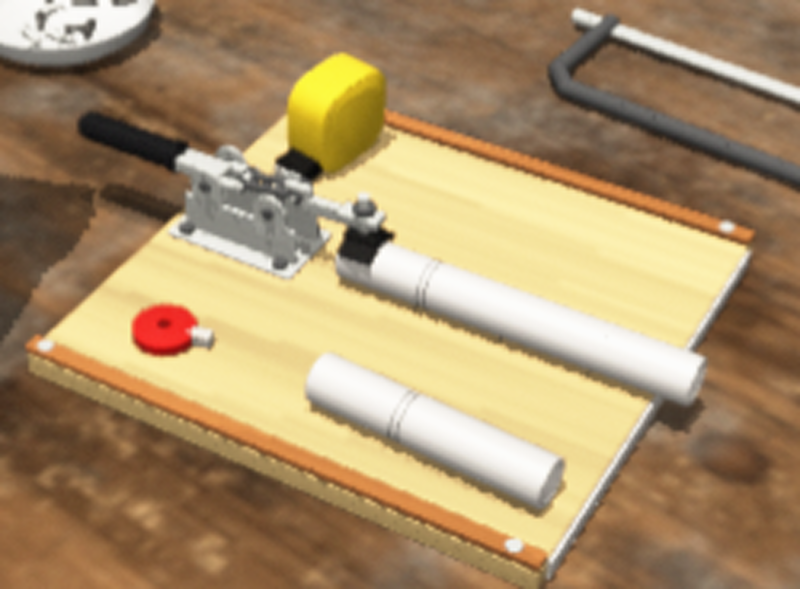

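The clamp is closed with the saddle on the post, and the bystanders look unchanged in both zooms. A final numeric check of the post, handle and bystanders follows.

```bash
python3 - <<'E'
from meas import *
o=np.array([.596,-.009]);a=np.radians(10.85)
p=cv2.imread("pics/k_top.png");hsv=cv2.cvtColor(p,cv2.COLOR_BGR2HSV)
up=[];lo=[]
for c in range(325,395):
    m=(hsv[195:245,c,1]<50)&(hsv[195:245,c,2]>150);i=np.nonzero(m)[0]
    if len(i)>5:up.append((c,i[0]+194.5));lo.append((c,i[-1]+195.5))
U=B(onplane("top",up,.0285),o,a);L=B(onplane("top",lo,.0285),o,a)
ku=np.polyfit(U[:,1],U[:,0],1);kl=np.polyfit(L[:,1],L[:,0],1);print("top: edges",ku,kl,"axis slope,offset mm",(ku+kl)/2)
T=lambda q:np.array(q,float)/[4,3.2]+[220,140]-[.375,.34]
S=lambda q:np.array(q,float)/[3.2,3.1]+[215,180]-[.34,.34]
print("right end",B(onplane("top",[T([762,233])],.0285),o,a))
# handle: near end of black grip & far end
h=cv2.imread("pics/k_top.png")
cv2.imwrite("pics/k_h.png",cv2.resize(h[200:270,170:300],None,fx=5,fy=5,interpolation=cv2.INTER_CUBIC))
X,e=tri(T([105,313]),S([183,153]));print("grip near end",X,e,B(X[None],o,a))
A=cv2.imread("pics/a_top.png");D=cv2.absdiff(A,p).max(2)
for n,(r0,r1,c0,c1) in dict(short=(255,287,325,408),tape=(165,215,248,275),key=(272,298,270,300)).items():print(n,"max diff",D[r0:r1,c0:c1].max(),(D[r0:r1,c0:c1]>25).sum())
E
```

```text
top: edges [-0.0324 14.7947] [  0.0047 -12.4678] axis slope,offset mm [-0.0138  1.1634]
right end [[  -0.0519 -106.9745]]
grip near end [0.5586 0.1868 0.0588] 0.0025339008806448374 [[  0.1224 199.3865]]
short max diff 8 0
tape max diff 9 0
key max diff 8 0
```

View pics/k_h.png

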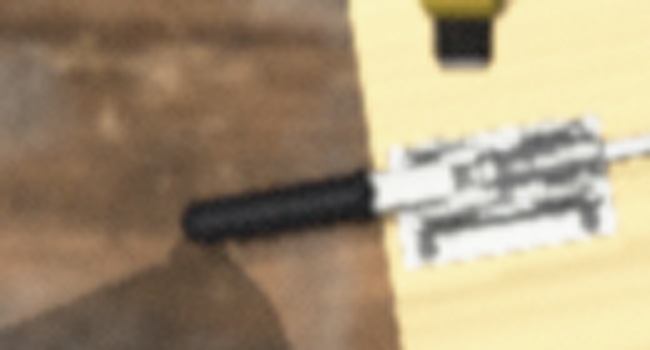

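The two post edges disagree: the upper slopes -0.032 and the lower +0.005. I suspect the mask, so I'll refit robustly and check in the other views.

```bash
python3 - <<'E'
from meas import *
o=np.array([.596,-.009]);a=np.radians(10.85)
for f in ("k_top",):
    p=cv2.imread(f"pics/{f}.png");S=cv2.cvtColor(p,cv2.COLOR_BGR2HSV)[...,1].astype(float)
    for th in (35,45,55,65):
        res=[]
        for c in range(330,386,2):
            col=S[195:250,c];i=np.nonzero(col<th)[0]
            # central run
            run=max(np.split(i,np.where(np.diff(i)>1)[0]+1),key=len);b,e=run[0],run[-1]
            u=b-(th-col[b])/(col[b-1]-col[b]);l=e+(th-col[e])/(col[e+1]-col[e]);res.append((c,u+195,l+195))
        r=np.array(res)
        U=B(onplane("top",r[:,[0,1]],.0285),o,a);L=B(onplane("top",r[:,[0,2]],.0285),o,a)
        out=[]
        for Q in(U,L):
            k=np.polyfit(Q[:,1],Q[:,0],1)
            for _ in range(5):
                d=abs(Q[:,0]-np.polyval(k,Q[:,1]));g=d<=max(.5,1.5*np.median(d));k=np.polyfit(Q[g,1],Q[g,0],1)
            out.append(k)
        print(th,out,"axis",(out[0]+out[1])/2)
E
```

```text
35 [array([ 0.0022, 13.8329]), array([  0.0038, -11.7056])] axis [0.003  1.0637]
45 [array([ 0.0016, 14.422 ]), array([  0.0035, -12.1691])] axis [0.0025 1.1264]
55 [array([ 0.0017, 15.0906]), array([  0.0032, -12.6224])] axis [0.0024 1.2341]
65 [array([-0.0023, 16.2289]), array([  0.0038, -13.1204])] axis [0.0008 1.5543]
```

View pics/k_wrist.png

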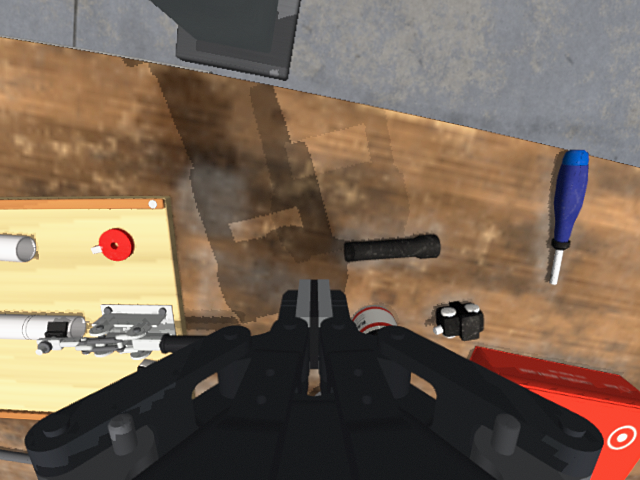

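The robust fit puts the post 1.1 mm from the line with 0.15° of slope, so the earlier slope came from outlier pixels. The robot is clear of everything, so I'll hand the job in.

```bash
python3 - <<'E'
from rig import env
print(env.close_job()); print(env.observe()["time_s"])
E
```

```text
the job is handed in; nothing more can be done
None
the job is handed in; nothing more can be done
```

The long post now lies along the scribed line and the clamp is pressed fully down on it. I handed the job in at about 12.3 s. I rolled the post about 96 mm with the open fingertips, never gripping or lifting it, and then pressed the handle down with the shut fingertips.

**Post on the line:**
- After the push, the wrist view put the axis 0.4 mm from the line, parallel to it within 0.05°.
- After clamping, the top view put it about 1.1 mm off with about 0.15° of slope.
- The two views differ by about 1.5 mm, which is within the 2 mm camera calibration.

**Clamp closed:**
- The handle came up against its stop with the fingertips at z = 62 mm (62.5 expected), and I pressed to about 17 N there.
- After I lifted off, the pictures showed the handle level and the saddle on the post.

**Left where they were:** the shorter post, tape measure and spoke key show no change between the first and last top-view pictures.

**One check that disagreed:** my first fit of the post's edges in the last top view gave about 0.8° of slope, with its two edges contradicting each other. A fit that rejects stray pixels did not show this, so I put it down to the image mask.

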